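# Hang the ear defenders out of their case onto the bench rail

## Robot

A 6-joint arm with a two-finger parallel gripper is mounted at the origin on a cart in front of the work surface, level with it; the furniture and walls round the work are solid. World frame = base frame: x ahead of the robot, y to its left, z up, the work surface at z = 0. Lengths are in m, angles in degrees, forces in N, time in s.
With the tool pointing down it reaches from about 0.4 to 0.825 m from the base axis. Payload 7 kg.
Tool frame: the origin (TCP) lies on the centre line of the jaws, within the pads' length; the fingertips stand 19 mm ahead of it and the grasp point (between the pads) is the TCP (r.tip_extent is the distance from the TCP to the fingertips, in m); z points along the fingers, y is the line along which they close (so a half turn about z gives the same grasp; the last joint's range is limited). The gripper opens to 88 mm and grips with 3 to 60 N. Pads are 19 mm wide; open, the fingers measure 130 mm over their backs; the gripper's body (78 mm by 193 mm) begins 47 mm behind the grasp point.
Start: joints at [-52.993, 20.546, 0.682, 0, -70.136, -16.507], TCP at [0.236, -0.632, 0.246] pointing down, gripper open.
Joint ranges: [-176.03, 176.03], [-82.01, 121.73], [-58.28, 71.71], [-173.87, 95.51], [-174.79, -0.11], [-173.66, 173.66]. Speed limits (degrees/s): [136.94, 136.94, 172.46, 180, 180, 180].

## Interface

Orientations are given as [roll, pitch, yaw] about the fixed x, y, z axes, in that order (R = Rz(yaw) Ry(pitch) Rx(roll)).
In Python, from plant import r gives the robot as it stands. The module is installed in compiled form; this text tells all that it offers.
- The arm moves only by the tool jog_arm, never from a script. Its argument "deltas" is a list that holds one entry, the list of rows, each a list of 5 numbers: the opening, from -1 (shut) to 1 (fully open), then the shift along the world's x, y, z in cm, then the turn about the world's z in rad. In form: [[[claw, dx, dy, dz, turn], ...]]. A call has 1 to 8 rows; each row shifts and turns the commanded pose from where the row before left it; what a row does not reach is not made up. A row lasts 1/8 s, in which the tool goes at most 62.5 mm and 10.7 degrees, less where a joint would pass 70% of its speed; a pose out of reach is approached as far as the arm can. A call with a gripper value outside its range is refused whole. The fingers move at their own pace and stop on an object; "force" is the grip in N (left out, the last holds). Time passes only in rows, so rows that do not move let the fingers close. It gives the time, the measured TCP pose, the force, the opening and the grip force at its end, in the units of the state.
- r.get_state(): the state, without advancing time (a new reading comes with each control period).
- r.capture(name): name is "side" or "top"; returns the picture (384x512x3 uint8, blue, green, red); there is no depth.
- r.camera_info(name): a dict with "fx", "fy", "cx", "cy" (pixels), "k1" (the pictures are not rectified: a ray, as slopes to the right and down, at radius r is drawn at 1 + k1 r^2 times it, then the intrinsics apply), "view" (4x4, takes a point from world to camera coordinates). Camera axes: x right, y up, looking along -z (the intrinsics and any distortion apply to the point x, -y, -z); pixel columns grow to the right and rows downward; lengths in m; the calibration is good to about 2 mm. A picture is of the moment at which its call begins. camera_info takes no time and is no camera call.
- r.close_job(): hands the job in; it is judged then, once.
The state is a dict: "time_s": time; "joints": joint angles; "qd": joint speeds; "joint_torque": joint torques, N m; "tcp_pos": TCP position; "eef_rot": TCP orientation; "contact_force": force on the tool from outside, world axes, zero at the start; "moment": the same for the moment, N m; "gripper_width": finger opening in m; "gripper_force": force on a finger pad.
Only numpy, scipy, OpenCV 4.12 (cv2) and the standard library are available. Lean on these libraries where they do the work, as an engineer would, in place of code of your own. Each camera call takes 0.05 s, during which the arm holds its last target. There are 200 camera calls.

## Task

Set up the ear protection for the shift: move the timber offcut from the lid of the storage case to a free place on the bench and lay it flat, open the lid all the way until it leans on its stop, and take out every pair of ear defenders in the case and hang it by its band over the bar of the rail, one cup on each side, beside the pair that already hangs there. Only when the last pair hangs, lower the lid shut by hand without letting it slam; leave the hanging pair on the bar and the other tools where they lie.

Things in the scene. Friction and masses are not known exactly. Their poses are not given: they have to be found in the camera images.
- case: Storage case, fixed, grey: 170 mm deep (x, front with handle to hinge side), 270 wide (y), 165 tall shut: base 85, hollow lid 80. Walls and floor 5 mm. Origin under its centre. Partitions 28 mm tall at y = -43.5 and +43.5 mm make bays 1, 2, 3 at y = -87, 0, +87 mm. Left or right of the robot, the rail on the other side; yaw within 0.2 rad.
- lid (a joint): Hinge angle of the case's lid in rad: 0 shut, grows as it opens, 1.60 against its stop. The lid (0.5 kg, little friction, lightly damped) falls shut by itself below about 0.9 rad and falls back onto its stop above about 1.15 rad.
- lid_hinge (a point): Middle of the hinge axis, which runs along the case's y: 88 mm behind the case's centre, 85 mm above the bench. Axes turn with the lid; as the case's when shut.
- lid_handle (a point): Middle of the bow handle's grip on the lid's front wall: a round steel bar, 10 mm thick, 88 mm long along the case's y, 40 mm out from the wall, 23 mm below the lid's upper face. When shut it is 142 mm above the bench, 213 mm in front of the hinge and 57 mm above it. It swings with the lid and can turn between the fingers. Axes as the lid.
- rail: Steel rail screwed to the bench: level round bar, 20 mm thick, 430 mm long along y, axis 145 mm above the bench, on two posts 16 mm thick at y = -203 and +203 mm with round feet 68 mm across. Origin on the bench under the bar's middle. Yaw within 0.2 rad.
- rail_bar (a point): Middle of the bar on its axis, 145 mm above the bench; axes as the rail (y along the bar).
- muff_1: Ear defenders, 140 mm across both cups (x), 60 mm front to back (y), 148 mm tall (z, up), origin under the middle. Cups 38 mm thick, 78 mm tall, 62 mm apart. The band's top is a level pad 56 mm long (x), 24 mm wide (y), 12 mm thick (z 136 to 148): pinch it across y from above. About 0.24 kg. Starts upright in bay 1, x along the case's x; may be absent (None).
- muff_2: Ear defenders, 140 mm across both cups (x), 60 mm front to back (y), 148 mm tall (z, up), origin under the middle. Cups 38 mm thick, 78 mm tall, 62 mm apart. The band's top is a level pad 56 mm long (x), 24 mm wide (y), 12 mm thick (z 136 to 148): pinch it across y from above. About 0.24 kg. Starts upright in bay 2, x along the case's x; may be absent (None).
- muff_3: Ear defenders, 140 mm across both cups (x), 60 mm front to back (y), 148 mm tall (z, up), origin under the middle. Cups 38 mm thick, 78 mm tall, 62 mm apart. The band's top is a level pad 56 mm long (x), 24 mm wide (y), 12 mm thick (z 136 to 148): pinch it across y from above. About 0.24 kg. Starts upright in bay 3, x along the case's x; may be absent (None).
- muff_1_crown (a point): Middle of the upper face of the pad on the band of muff_1, 148 mm above its origin; axes as its body.
- muff_2_crown (a point): Middle of the upper face of the pad on the band of muff_2, 148 mm above its origin; axes as its body.
- muff_3_crown (a point): Middle of the upper face of the pad on the band of muff_3, 148 mm above its origin; axes as its body.
- muff_hung: Ear defenders like the others, already hanging over the bar, anywhere along it: band across the bar, a cup on each side, cups 19 mm clear of the bench. They stay there. Origin under the middle, at the foot of the cups; y along the bar.
- muff_hung_crown (a point): Middle of the upper face of the pad on the band of muff_hung, 148 mm above its origin; axes as its body. 22 mm above the bar's axis as it hangs.
- offcut: Sawn timber offcut, 38 mm wide (x), 140 mm long (y), 38 mm thick (z), about 0.1 kg. Origin under its middle. It starts on the shut lid (upper face 165 mm above the bench), its length within 0.5 rad of the case's y. The bench between case and rail and behind that gap, out to world x = 0.76 m, |y| < 0.12 m, is free but for listed things.
- offcut_mid (a point): Centre of the offcut, 19 mm above its origin: 19 mm above the bench when it lies there.
- sanding_block: Bystander: brown sanding block, 64 x 112 x 28 mm, lying on the bench well behind the work; origin under its middle.
- masking_tape: Bystander: roll of masking tape, 100 mm across, 24 mm tall, lying flat behind the work; origin under its middle.
- chisel: Bystander: yellow-handled chisel, 25 x 210 x 25 mm, lying on the bench behind the work on the right; origin under its middle.
Not all that is in view belongs to the job. Leave any white look-alike of the offcut alone.

How it is judged:
By the outcome, as a careful person would: the job done as asked, in the order asked, and still so for the second after the job is handed in, with the robot touching nothing.
Of muff_1, muff_2, muff_3 only 2 to 3 are there at a start; the rules pass over those that are not, and their reading is None.
At some moment in a run one of muff_1, muff_2, muff_3, offcut may be knocked a few centimetres aside while the robot is not near it.
It also fails if it takes over 210 s, if anything falls off the work surface, if the arm or the gripper's body presses on something with over 40 N, if the wrist force passes 120 N, or if a joint passes its speed limit or range.

## Working session

There is one attempt and no reset: what is moved stays moved. The work goes in short steps, Python scripts to look and compute and a tool call to move; the robot and the scene stay as the last step left them, time stands still between calls to the robot, and variables do not carry over. Pictures are saved under pics/ and viewed, at most 14 in all, crops included, and the job is handed in when it is done.

Besides the shell and the picture viewer there is one more tool, called after "Call:" as name(argument=value, ...), one argument or row to a line, values as JSON. jog_arm: Moves the arm, as the interface text tells. Its arguments: {"type":"object","properties":{"deltas":{"type":"array"},"force":{"type":"number"}},"required":["deltas"]}

```bash
mkdir -p pics
cat > h.py <<'E'
import numpy as np, cv2
from plant import r
def snap(n,f=None):
    im=np.array(r.capture(n)); 
    if f: cv2.imwrite('pics/'+f,im)
    return im
def proj(n,P):
    c=r.camera_info(n); V=np.array(c['view']); p=V[:3,:3]@np.asarray(P,float)+V[:3,3]
    a=np.array([p[0],-p[1]])/-p[2]; a=a*(1+c['k1']*(a@a))
    return np.array([c['fx']*a[0]+c['cx'],c['fy']*a[1]+c['cy']])
def ray(n,u,v):
    c=r.camera_info(n); V=np.array(c['view']); d=np.array([(u-c['cx'])/c['fx'],(v-c['cy'])/c['fy']])
    a=d.copy()
    for _ in range(20): a=d/(1+c['k1']*(a@a))
    w=V[:3,:3].T@np.array([a[0],-a[1],-1]); o=-V[:3,:3].T@V[:3,3]
    return o,w
def onz(n,u,v,z):
    o,w=ray(n,u,v); return o+w*(z-o[2])/w[2]
def st():
    s=r.get_state(); print({k:np.round(s[k],3).tolist() for k in ('time_s','joints','tcp_pos','eef_rot','contact_force','gripper_width','gripper_force')})
E
python3 - <<'E'
from h import *
a=snap('top','t0.png');b=snap('side','s0.png');st()
for n in('top','side'):
    print(n,r.camera_info(n)['fx'],ray(n,256,192))
E
```

```text
{'time_s': 0.1, 'joints': [-52.995, 20.588, 0.64, -0.017, -70.135, -16.508], 'tcp_pos': [0.236, -0.632, 0.245], 'eef_rot': [179.916, -0.008, -159.508], 'contact_force': [0.725, 0.566, -0.047], 'gripper_width': 0.088, 'gripper_force': 0.0}
top 440.07323476245045 (array([0.35202081, 0.1092541 , 1.65317883]), array([ 0.1263041 , -0.01558975, -0.99197767]))
side 458.1544870409071 (array([0.24378888, 1.52941785, 1.28667019]), array([ 0.1717263 , -0.76912964, -0.61561838]))
```

View pics/t0.png

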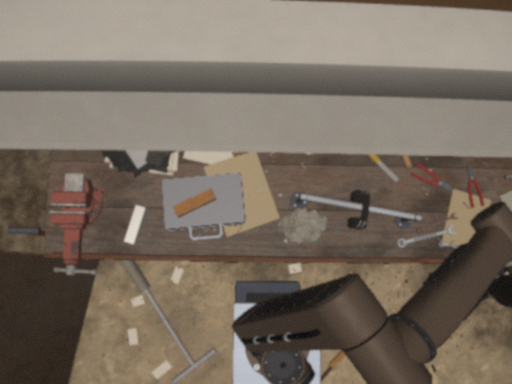

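View pics/s0.png

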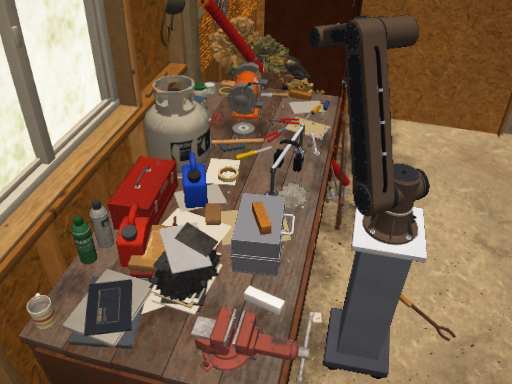

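Top view: the case is at (203,200) with its handle at (206,232) towards the robot. The brown offcut is at (194,203) on the lid, and a white look-alike at (134,224) is to be left alone. The rail runs (297,200)–(420,218), with the hung muff at (360,208). I'll enlarge to confirm.

Run:
```python
from h import *
a=cv2.imread('pics/t0.png')
cv2.imwrite('pics/t0c.png',cv2.resize(a[150:250,110:310],None,fx=4,fy=4,interpolation=cv2.INTER_CUBIC))
cv2.imwrite('pics/t0d.png',cv2.resize(a[170:250,280:440],None,fx=5,fy=5,interpolation=cv2.INTER_CUBIC))
h=cv2.cvtColor(a,cv2.COLOR_BGR2HSV)
def blobs(m,mn=60):
    c,_=cv2.findContours(m.astype(np.uint8),cv2.RETR_EXTERNAL,cv2.CHAIN_APPROX_NONE)
    return [x for x in c if cv2.contourArea(x)>mn]
roi=np.zeros(a.shape[:2],bool);roi[155:245,120:300]=1
m=roi&(h[...,0]<20)&(h[...,1]>150)&(h[...,2]>90)
for c in blobs(m):
    print('offcut?',cv2.minAreaRect(c),cv2.contourArea(c))
    q=cv2.boxPoints(cv2.minAreaRect(c)); print(np.array([onz('top',*p,.203) for p in q]).round(3).tolist())
print(h[185,225],h[215,180],h[200,245], h[205,140],h[207,320])
```

```text
[  0   7 140] [ 14 120 108] [ 17  75 166] [ 15  41 138] [15 65 86]
```

View pics/t0c.png

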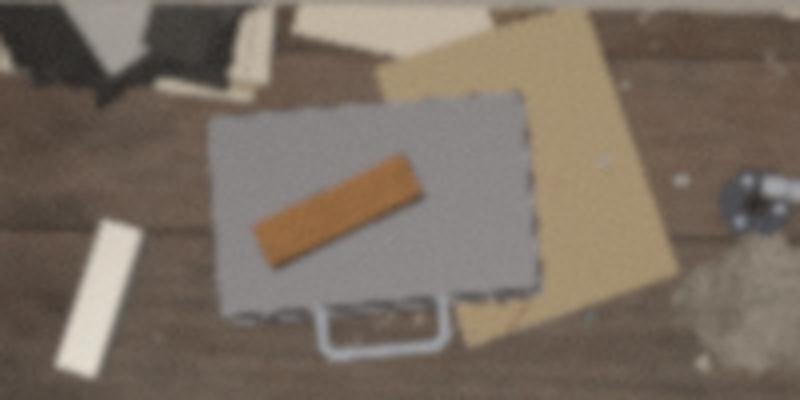

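View pics/t0d.png

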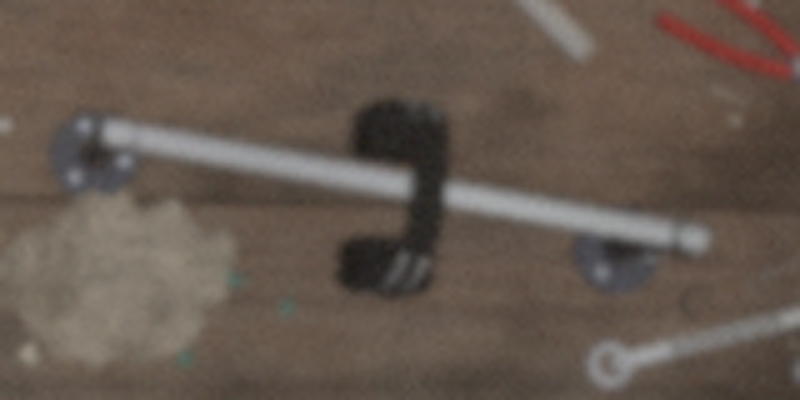

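The brown bar on the lid (wood colour, 140×38) is the offcut. The white piece at (134,224) lies on the bench and is the look-alike. Next I measure everything.

Run:
```python
from h import *
a=cv2.imread('pics/t0.png')
h=cv2.cvtColor(a,cv2.COLOR_BGR2HSV); print(h[203,194])
def big(m):
    c,_=cv2.findContours(m.astype(np.uint8),cv2.RETR_EXTERNAL,cv2.CHAIN_APPROX_NONE)
    return max(c,key=cv2.contourArea)
roi=np.zeros(a.shape[:2],bool);roi[165:235,155:250]=1
def rep(name,c,z):
    P=np.array([onz('top',*p[0],z)[:2] for p in c],np.float32)
    (cx,cy),(w,hh),an=cv2.minAreaRect(P); q=cv2.boxPoints(((cx,cy),(w,hh),an))
    e=[q[1]-q[0],q[2]-q[1]]; L=max(e,key=np.linalg.norm)
    print(name,np.round([cx,cy,w,hh],4),'long dir yaw',np.degrees(np.arctan2(L[1],L[0])))
m=roi&(h[...,0]<20)&(h[...,1]>130); rep('off',big(m),.203)
m2=np.zeros_like(m);m2[185:222,172:232]=1
g=roi&(h[...,1]<35)&(h[...,2]>110)|(m&m2)
g=cv2.morphologyEx(g.astype(np.uint8),cv2.MORPH_OPEN,np.ones((7,7)));rep('lid',big(g),.165)
for p in [(162,179.5),(240.5,173.5),(245,222),(166,228)]: print(onz('top',*p,.165).round(3))
print('handle ends',onz('top',110+325/4,150+355/4,.142),onz('top',110+447/4,150+346/4,.142))
e1=onz('top',280+100/5,170+131/5,.145);e2=onz('top',280+710/5,170+240/5,.145)
print('bar',e1,e2,(e1+e2)/2,np.linalg.norm(e1-e2),np.degrees(np.arctan2(*(e1-e2)[[1,0]])))
print('hung crown',onz('top',280+427/5,170+188/5,.167))
for n,p in [('foot L',(280+93/5,170+155/5)),('foot R',(280+615/5,170+255/5))]: print(n,onz('top',*p,.005))
```

```text
[ 14 137 143]
off [0.4991 0.2913 0.0314 0.1282] long dir yaw -62.25215
lid [0.5114 0.2673 0.1696 0.2716] long dir yaw -83.82243
[0.579 0.408 0.165]
[0.605 0.14  0.165]
[0.439 0.122 0.165]
[0.414 0.388 0.165]
handle ends [0.38016537 0.30413746 0.142     ] [0.38947102 0.20030297 0.142     ]
bar [ 0.5318101  -0.06689438  0.145     ] [ 0.46143266 -0.49584635  0.145     ] [ 0.49662138 -0.28137037  0.145     ] 0.4346869832209493 80.68258766658285
hung crown [ 0.4932885 -0.2892446  0.167    ]
foot L [ 0.53017346 -0.07794387  0.005     ]
foot R [ 0.45939662 -0.4771516   0.005     ]
```

Run:
```python
from h import *
for P in [(.62,0,.0),(.64,0.01,0),(.66,.01,.04),(.7,0,0)]: print(P,proj('top',P),proj('side',P))
```

```text
(0.62, 0, 0.0) [278.06088544 177.3746653 ] [248.13991097 201.88030114]
(0.64, 0.01, 0) [275.47810311 172.1565211 ] [243.20811391 202.54284937]
(0.66, 0.01, 0.04) [276.17312559 165.04704995] [238.79329476 194.7510154 ]
(0.7, 0, 0) [278.19375814 156.78882763] [230.77847345 199.02300758]
```

Call:
jog_arm(
  deltas=[
    [[1, 4, 6, 2, 0.18], [1, 4, 6, 2, 0.18], [1, 3, 6, 2, 0.18], [1, 3, 6, 2, 0.18], [1, 3, 6, 0, 0.18], [1, 2, 6, 0, 0.18], [1, 2, 6, 0, 0.18], [1, 2, 6, 0, 0.18]],
  ],
  force=25,
)

```text
time_s: 1.1
tcp_pos: [0.4441, -0.1891, 0.3146]
eef_rot: [-180.0, 0.0, -76.7]
contact_force: [1.3, -0.0, 0.5]
gripper_width: 0.0878
gripper_force: 0.0
```

Call:
jog_arm(
  deltas=[
    [[1, 0.5, 6, -1, 0.05], [1, 0.5, 6, 0, 0.05], [1, 0.5, 6, 0, 0.05], [1, 1, 6, 0, 0.05], [1, 1, 6, 0, 0.05], [1, 1, 6, 0, 0], [1, 0.5, 6, 0, 0], [1, 0.5, 6, 0, 0]],
  ],
)

```text
time_s: 2.1
tcp_pos: [0.4987, 0.2909, 0.3044]
eef_rot: [180.0, -0.0, -62.7]
contact_force: [1.0, 0.1, 0.1]
gripper_width: 0.0873
gripper_force: 0.0
```

```bash
cat >> h.py <<'E'
def big(m):
    c,_=cv2.findContours(m.astype(np.uint8),cv2.RETR_EXTERNAL,cv2.CHAIN_APPROX_NONE)
    return max(c,key=cv2.contourArea)
def tri(a,b):  # top px, side px
    o1,w1=ray('top',*a);o2,w2=ray('side',*b)
    s=np.linalg.lstsq(np.c_[w1,-w2],o2-o1,rcond=None)[0]
    p,q=o1+w1*s[0],o2+w2*s[1]; return (p+q)/2,np.linalg.norm(p-q)
E
python3 - <<'E'
from h import *
st()
a=cv2.imread('pics/s0.png');h=cv2.cvtColor(a,cv2.COLOR_BGR2HSV)
m=np.zeros(a.shape[:2],bool);m[195:240,240:285]=1
m&=(h[...,0]<25)&(h[...,1]>150)&(h[...,2]>90)
c=big(m);print(cv2.contourArea(c),cv2.minAreaRect(c))
# predicted silhouette centroid of the box
d=np.radians(117.75);l=np.array([np.cos(d),np.sin(d)]);s=np.array([l[1],-l[0]])
P=[proj('side',[*(np.array([.499,.291])+i*.07*l+j*.019*s),z]) for i in(-1,1) for j in(-1,1) for z in(.165,.203)]
print(cv2.minAreaRect(cv2.convexHull(np.array(P,np.float32))))
E
```

```text
{'time_s': 2.1, 'joints': [49.655, 9.498, -6.615, -0.002, -73.909, -22.31], 'tcp_pos': [0.499, 0.291, 0.304], 'eef_rot': [179.978, -0.006, -62.656], 'contact_force': [0.961, 0.113, 0.145], 'gripper_width': 0.087, 'gripper_force': 0.0}
277.0 ((262.2027282714844, 217.2837677001953), (32.7170524597168, 10.954700469970703), 72.89727020263672)
((261.4991149902344, 217.188232421875), (35.78388977050781, 13.39764404296875), 69.03507995605469)
```

Call:
jog_arm(
  deltas=[
    [[1, 0, 0, -4, 0], [1, 0, 0, -4, 0], [1, 0, 0, -2, 0], [1, 0, 0, -1.4, 0], [0, 0, 0, 0, 0], [-0.5, 0, 0, 0, 0], [-0.5, 0, 0, 0, 0], [-0.5, 0, 0, 0, 0]],
  ],
)

```text
time_s: 3.1
tcp_pos: [0.4992, 0.2891, 0.1914]
eef_rot: [-179.9, 0.0, -62.7]
contact_force: [-0.7, -0.6, 0.3]
gripper_width: 0.0529
gripper_force: 0.0
```

Call:
jog_arm(
  deltas=[
    [[-0.5, 0, 0, 0, 0], [-0.5, 0, 0, 1, 0]],
  ],
)

```text
time_s: 3.35
tcp_pos: [0.4986, 0.2885, 0.2004]
eef_rot: [179.9, -0.0, -62.7]
contact_force: [-0.1, -0.7, -1.5]
gripper_width: 0.0379
gripper_force: 25.0
```

Call:
jog_arm(
  deltas=[
    [[-0.5, 0, 0, 3, 0], [-0.5, 1, -3, 0, 0], [-0.5, 2, -5, 0, 0], [-0.5, 2, -5, 0, 0], [-0.5, 3, -5, 0, 0], [-0.5, 3, -5, 0, 0], [-0.5, 3, -5, 0, 0], [-0.5, 0, 0, 0, 0]],
  ],
)

```text
time_s: 4.35
tcp_pos: [0.6402, 0.0053, 0.2303]
eef_rot: [179.9, -0.0, -62.9]
contact_force: [0.3, -0.0, -1.9]
gripper_width: 0.0381
gripper_force: 25.0
```

Call:
jog_arm(
  deltas=[
    [[-0.5, 0, 0, -5, 0], [-0.5, 0, 0, -5, 0], [-0.5, 0, 0, -4, 0], [-0.5, 0, 0, -2, 0], [-0.5, 0, 0, -1, 0], [-0.5, 0, 0, 0, 0]],
  ],
)

```text
time_s: 5.1
tcp_pos: [0.639, 0.0092, 0.0607]
eef_rot: [180.0, 0.0, -62.6]
contact_force: [-0.3, -0.2, -1.7]
gripper_width: 0.0376
gripper_force: 25.0
```

Call:
jog_arm(
  deltas=[
    [[-0.5, 0, 0, -1.5, 0], [-0.5, 0, 0, -0.9, 0], [-0.5, 0, 0, 0, 0]],
  ],
)

```text
time_s: 5.48
tcp_pos: [0.6384, 0.0087, 0.0358]
eef_rot: [179.9, 0.0, -62.7]
contact_force: [-0.4, -0.2, -1.2]
gripper_width: 0.0379
gripper_force: 25.0
```

Call:
jog_arm(
  deltas=[
    [[-0.5, 0, 0, -0.4, 0], [-0.5, 0, 0, -0.1, 0]],
  ],
)

```text
time_s: 5.72
tcp_pos: [0.639, 0.0089, 0.0316]
eef_rot: [-180.0, 0.0, -62.7]
contact_force: [1.0, -0.7, -1.5]
gripper_width: 0.0377
gripper_force: 25.0
```

Call:
jog_arm(
  deltas=[
    [[-0.5, 0, 0, -0.3, 0], [-0.5, 0, 0, 0, 0]],
  ],
)

```text
time_s: 5.98
tcp_pos: [0.6393, 0.0089, 0.0293]
eef_rot: [-180.0, -0.0, -62.7]
contact_force: [-1.2, -0.7, 4.1]
gripper_width: 0.0377
gripper_force: 25.0
```

Call:
jog_arm(
  deltas=[
    [[0, 0, 0, 0, 0], [0, 0, 0, 0, 0], [0, 0, 0, 4, 0], [0, 0, 0, 6, 0], [0, 0, 0, 6, 0], [-0.4, -4, 4, 6, -0.1], [-0.4, -4, 4, 2, -0.15], [-0.4, -4, 4, 0, -0.12]],
  ],
)

```text
time_s: 6.98
tcp_pos: [0.5285, 0.1204, 0.2562]
eef_rot: [-179.8, 0.1, -84.2]
contact_force: [0.6, 0.4, 0.4]
gripper_width: 0.0269
gripper_force: 0.0
```

Call:
jog_arm(
  deltas=[
    [[-0.4, -4.3, 4.3, 0, 0], [-0.4, -4.3, 4.3, 0, 0], [-0.4, -4.3, 4, 0, 0], [-0.4, 0, 0, 0, 0]],
  ],
)

```text
time_s: 7.48
tcp_pos: [0.3973, 0.2476, 0.2546]
eef_rot: [-180.0, 0.1, -83.6]
contact_force: [0.4, 0.1, 0.9]
gripper_width: 0.0262
gripper_force: 0.0
```

Run:
```python
from h import *
st(); a=snap('top','t1.png')
h=cv2.cvtColor(a,cv2.COLOR_BGR2HSV); b=snap('side','s1.png')
m=np.zeros(a.shape[:2],bool);m[150:200,245:310]=1
c=big(m&(h[...,0]<20)&(h[...,1]>130)&(h[...,2]>100)); 
P=np.array([onz('top',*p[0],.038)[:2] for p in c],np.float32);print(cv2.minAreaRect(P))
cv2.imwrite('pics/t1c.png',cv2.resize(a[150:250,150:310],None,fx=5,fy=5,interpolation=cv2.INTER_CUBIC))
```

```text
{'time_s': 7.475, 'joints': [56.096, 0.215, -23.524, -0.026, -66.17, -49.638], 'tcp_pos': [0.397, 0.248, 0.255], 'eef_rot': [-179.959, 0.084, -83.553], 'contact_force': [0.384, 0.132, 0.933], 'gripper_width': 0.026, 'gripper_force': 0.0}
((0.6393771171569824, 0.011054113507270813), (0.03703979402780533, 0.13445919752120972), 27.68777084350586)
```

View pics/t1c.png

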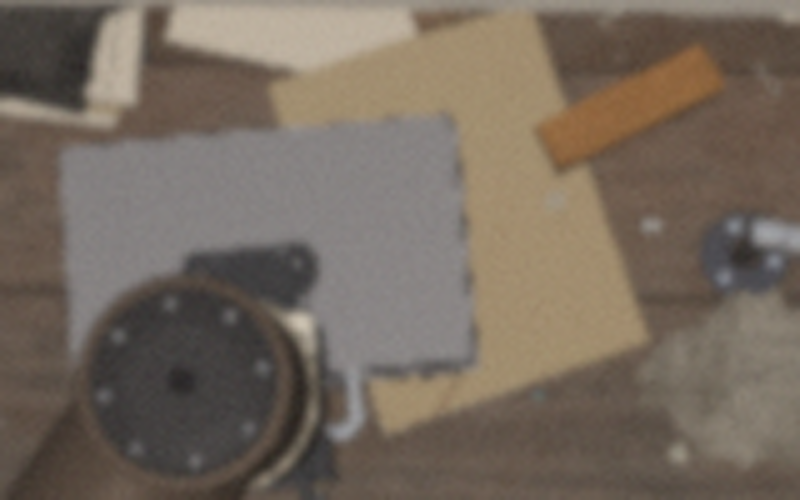

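Call:
jog_arm(
  deltas=[
    [[-0.4, -1.1, 0.4, 0, -0.01], [-0.4, 0, 0, -4, 0], [-0.4, 0, 0, -3, 0], [-0.4, 0, 0, -2, 0], [-0.4, 0, 0, -1, 0], [-0.4, 0, 0, -1, 0], [-0.4, 0, 0, 0, 0], [-0.4, 0, 0, 0, 0]],
  ],
)

```text
time_s: 8.57
tcp_pos: [0.389, 0.2495, 0.1447]
eef_rot: [-180.0, 0.0, -84.4]
contact_force: [0.1, 0.3, 0.1]
gripper_width: 0.0266
gripper_force: 0.0
```

Call:
jog_arm(
  deltas=[
    [[-1, 0, 0, 0, 0], [-1, 0, 0, 0, 0], [-1, 0, 0, 0, 0], [-1, 0, 0, 0, 0]],
  ],
  force=15,
)

```text
time_s: 9.07
tcp_pos: [0.3863, 0.249, 0.1443]
eef_rot: [179.8, 0.0, -84.5]
contact_force: [-18.0, 3.6, 12.7]
gripper_width: 0.0093
gripper_force: 15.0
```

Call:
jog_arm(
  deltas=[
    [[-1, -0.2, 0, 0, 0], [-1, 0.25, 0, 0.95, 0], [-1, 0.3, 0.05, 0.9, 0], [-1, 0.35, 0.05, 0.9, 0], [-1, 0.4, 0.05, 0.87, 0], [-1, 0, 0, 0, 0]],
  ],
)

```text
time_s: 9.82
tcp_pos: [0.399, 0.2505, 0.1811]
eef_rot: [179.9, 0.0, -84.5]
contact_force: [-8.8, 2.3, 1.5]
gripper_width: 0.0093
gripper_force: 15.0
```

Call:
jog_arm(
  deltas=[
    [[-1, 0.3, 0.05, 0.85, 0], [-1, 0.45, 0.05, 0.85, 0], [-1, 0.5, 0.05, 0.82, 0], [-1, 0.55, 0.05, 0.8, 0], [-1, 0.58, 0.06, 0.76, 0], [-1, 0.6, 0.06, 0.74, 0], [-1, 0.63, 0.06, 0.72, 0], [-1, 0.65, 0.07, 0.7, 0]],
  ],
)

```text
time_s: 10.82
tcp_pos: [0.4414, 0.255, 0.2441]
eef_rot: [179.9, 0.0, -84.4]
contact_force: [-13.5, 1.0, 10.0]
gripper_width: 0.0096
gripper_force: 15.0
```

Call:
jog_arm(
  deltas=[
    [[-1, 0.7, 0.07, 0.65, 0], [-1, 0.73, 0.07, 0.63, 0], [-1, 0.75, 0.08, 0.6, 0], [-1, 0.77, 0.08, 0.58, 0], [-1, 0.8, 0.08, 0.53, 0], [-1, 0.82, 0.08, 0.5, 0], [-1, 0.84, 0.09, 0.46, 0], [-1, 0.85, 0.09, 0.43, 0]],
  ],
)

```text
time_s: 11.82
tcp_pos: [0.5059, 0.262, 0.2887]
eef_rot: [-179.9, 0.1, -84.4]
contact_force: [-5.3, 0.8, 4.0]
gripper_width: 0.0093
gripper_force: 15.0
```

Call:
jog_arm(
  deltas=[
    [[-1, 0.87, 0.09, 0.38, 0], [-1, 0.88, 0.09, 0.35, 0], [-1, 0.9, 0.09, 0.3, 0], [-1, 0.92, 0.09, 0.26, 0], [-1, 0.93, 0.09, 0.22, 0], [-1, 0.94, 0.09, 0.18, 0], [-1, 0.95, 0.1, 0.14, 0], [-1, 0.95, 0.1, 0.1, 0]],
  ],
)

```text
time_s: 12.82
tcp_pos: [0.5794, 0.2697, 0.3066]
eef_rot: [-179.9, 0.1, -84.4]
contact_force: [-1.7, 6.1, 3.8]
gripper_width: 0.0094
gripper_force: 15.0
```

Call:
jog_arm(
  deltas=[
    [[-1, 0.95, 0.1, 0.05, 0], [-1, 0.96, 0.1, 0.02, 0], [-1, 0.96, 0.1, -0.02, 0], [-1, 0.95, 0.1, -0.05, 0], [-1, 0.95, 0.1, -0.1, 0], [-1, 0.95, 0.1, -0.14, 0], [-1, 0.94, 0.1, -0.2, 0], [-1, 0.93, 0.1, -0.23, 0]],
  ],
)

```text
time_s: 13.82
tcp_pos: [0.6549, 0.2778, 0.2983]
eef_rot: [180.0, 0.0, -84.4]
contact_force: [-0.4, 5.7, 1.3]
gripper_width: 0.0096
gripper_force: 15.0
```

Call:
jog_arm(
  deltas=[
    [[-1, 0.4, 0.05, -0.1, 0], [-1, 0.2, 0, -0.05, 0], [-1, 0, 0, 0, 0]],
  ],
)

```text
time_s: 14.2
tcp_pos: [0.6606, 0.2783, 0.2965]
eef_rot: [180.0, 0.0, -84.4]
contact_force: [0.3, 5.2, -0.1]
gripper_width: 0.0094
gripper_force: 15.0
```

Call:
jog_arm(
  deltas=[
    [[-0.4, 0, 0, 0, 0], [-0.4, 0, 0, 0, 0], [-0.4, 0, 0, 2, 0], [-0.4, 0, 0, 3, 0], [0.2, -4, -5, 1, 0], [0.2, -4, -6, 0, 0], [0.2, -4, -6, 0, 0], [0.2, 0, -6, 0, 0]],
  ],
)

```text
time_s: 15.2
tcp_pos: [0.5501, 0.0635, 0.3585]
eef_rot: [-179.9, 0.0, -84.4]
contact_force: [1.4, 0.4, 0.4]
gripper_width: 0.0521
gripper_force: 0.0
```

Run:
```python
from h import *
a=snap('top','t2.png');b=snap('side','s2.png');st()
A=cv2.resize(a[130:250,150:310],(800,600),interpolation=cv2.INTER_CUBIC)
B=cv2.resize(b[130:290,190:350],(600,600),interpolation=cv2.INTER_CUBIC)
cv2.imwrite('pics/t2c.png',A);cv2.imwrite('pics/s2c.png',B)
```

```text
{'time_s': 15.3, 'joints': [26.545, 6.009, -3.887, 0.059, -80.05, -21.209], 'tcp_pos': [0.551, 0.061, 0.359], 'eef_rot': [-179.929, -0.035, -84.654], 'contact_force': [0.416, 0.824, 1.177], 'gripper_width': 0.052, 'gripper_force': 0.0}
```

View pics/t2c.png

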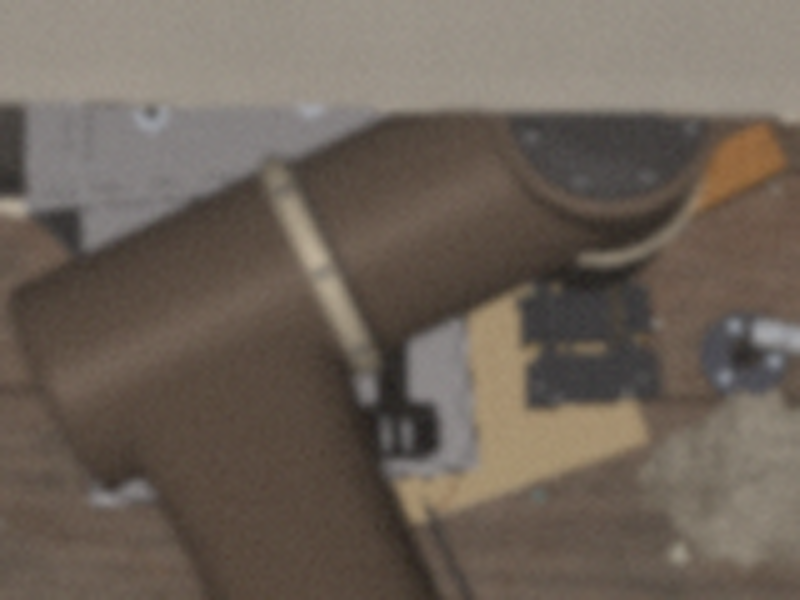

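View pics/s2c.png

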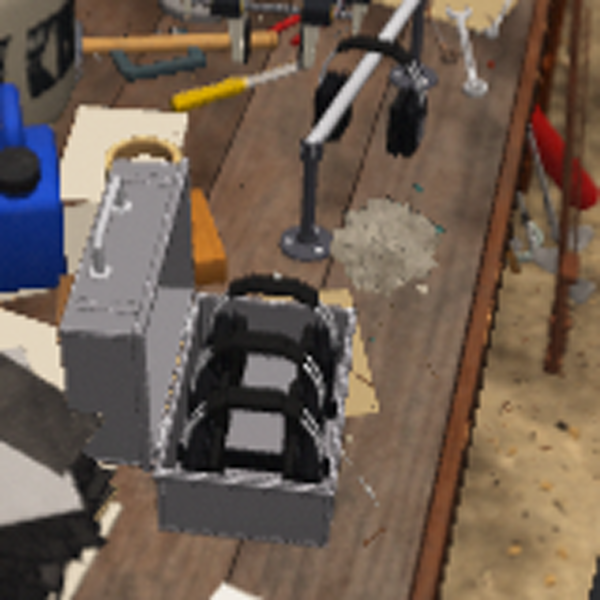

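Lid is open against its stop and all three bays hold a muff. Side crop: bands at (275,290), (260,345) and (240,400). I'll move the arm aside for a clear top view.

Call:
jog_arm(
  deltas=[
    [[0, -1, -4, 0, 0.18], [0, -1, -4, 0, 0.18], [0, -1, -4, 0, 0.18], [0, -1, -4, 0, 0.18], [0, -1, -4, 0, 0.18], [0, -1, -3, 0, 0.18], [0, 0, 0, 0, 0.18], [0, 0, 0, 0, 0.18]],
  ],
)

```text
time_s: 16.3
tcp_pos: [0.4919, -0.1655, 0.3572]
eef_rot: [180.0, 0.0, -1.7]
contact_force: [-0.4, -0.5, -0.3]
gripper_width: 0.044
gripper_force: 0.0
```

Run:
```python
from h import *
a=snap('top','t3.png');b=snap('side','s3.png');st()
A=cv2.resize(a[150:250,150:310],None,fx=5,fy=5,interpolation=cv2.INTER_CUBIC)
cv2.imwrite('pics/t3c.png',A)
```

```text
{'time_s': 16.4, 'joints': [3.155, 2.523, -7.873, 0.014, -79.64, 84.991], 'tcp_pos': [0.492, -0.165, 0.357], 'eef_rot': [179.983, 0.035, -1.852], 'contact_force': [-0.107, -0.452, 0.061], 'gripper_width': 0.044, 'gripper_force': 0.0}
```

View pics/t3c.png

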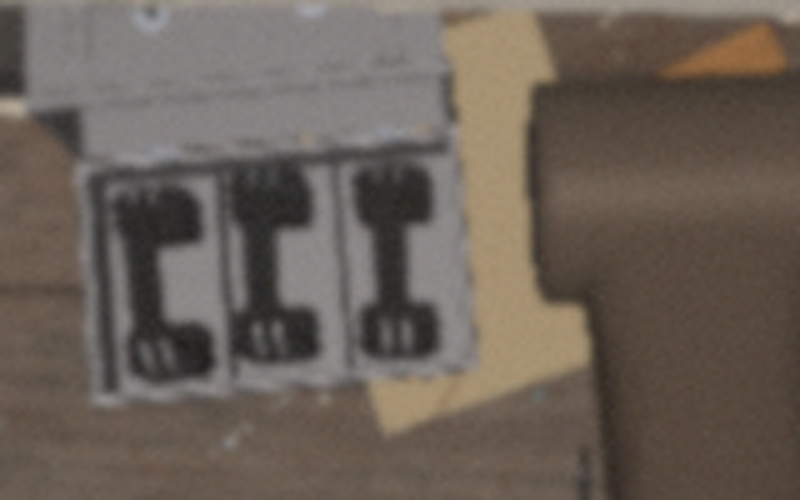

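```bash
cat >> h.py <<'E'
C=np.array([.5103,.2655]);ca=np.radians(5.7);CX=np.array([np.cos(ca),np.sin(ca)]);CY=np.array([-CX[1],CX[0]])
ra=np.radians(-9.5);RX=np.array([np.cos(ra),np.sin(ra)]);RY=np.array([-RX[1],RX[0]]);R0=np.array([.496,-.2795])
def tocase(p): d=np.asarray(p)[:2]-C; return np.round([d@CX,d@CY],4)
def torail(p): d=np.asarray(p)[:2]-R0; return np.round([d@RX,d@RY],4)
E
python3 - <<'E'
from h import *
f=lambda p:(150+p[0]/5,150+p[1]/5)
for n,(u,l,band) in {1:((394,190),(401,335),(390,258)),2:((272,195),(278,335),(261,260)),3:((158,215),(172,350),(147,280))}.items():
    p=onz('top',*f(u),.083);q=onz('top',*f(l),.083);d=p-q
    print(n,'cups mid',((p+q)/2)[:2].round(4),tocase((p+q)/2),'x-yaw',np.degrees(np.arctan2(d[1],d[0])).round(1),'len',np.linalg.norm(d).round(3),'crown',onz('top',*f(band),.153).round(4),tocase(onz('top',*f(band),.153)))
b=cv2.imread('pics/s3.png');a=cv2.imread('pics/t0.png')
g=lambda p:(190+p[0]*160/600,130+p[1]*160/600)
# side crown (crop s2c coords) rough: band top mids
for n,p in {1:(275,283),2:(262,341),3:(240,398)}.items(): print(n,'side',onz('side',*g(p),.152).round(4),tocase(onz('side',*g(p),.152)))
for z in (.160,.170):
  print('rail crown',onz('side',*g((372,44)),z).round(4))
for t in(.068,.142,-.09): print(t,R0+t*RY)
cv2.imwrite('pics/s3c.png',cv2.resize(b[190:270,225:295],None,fx=7.5,fy=7.5,interpolation=cv2.INTER_CUBIC))
E
```

```text
1 cups mid [0.5127 0.179 ] [-0.0062 -0.0863] x-yaw 4.0 len 0.105 crown [0.5084 0.1811 0.153 ] [-0.0103 -0.0838]
2 cups mid [0.5095 0.2667] [-0.0007  0.0012] x-yaw 4.1 len 0.101 crown [0.5056 0.2693 0.153 ] [-0.0043  0.0042]
3 cups mid [0.4957 0.345 ] [-0.0067  0.0806] x-yaw 7.9 len 0.098 crown [0.4906 0.3469 0.153 ] [-0.0115  0.0829]
1 side [0.5132 0.1872 0.152 ] [-0.0049 -0.0782]
2 side [0.5059 0.2784 0.152 ] [-0.0031  0.0133]
3 side [0.5079 0.3635 0.152 ] [0.0073 0.0978]
rail crown [ 0.4961 -0.2886  0.16  ]
rail crown [ 0.4939 -0.2725  0.17  ]
0.068 [ 0.50722324 -0.21243258]
0.142 [ 0.51943676 -0.13944744]
-0.09 [ 0.48114572 -0.3682657 ]
```

View pics/s3c.png

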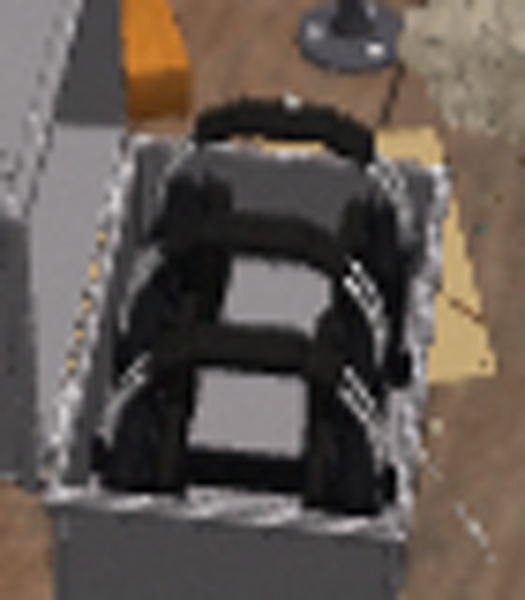

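Run:
```python
from h import *
f=lambda p:(150+p[0]/5,150+p[1]/5); g=lambda p:(225+p[0]/7.5,190+p[1]/7.5)
for n,s,t in ((1,(287,115),(390,258)),(2,(265,228),(261,260)),(3,(252,335),(147,280))):
    p=onz('side',*g(s),.153); T,e=tri(f(t),g(s)); print(n,p.round(4),tocase(p),'tri',T.round(4),e.round(4),tocase(T))
```

```text
1 [0.5133 0.1876 0.153 ] [-0.0047 -0.0778] tri [0.5117 0.1816 0.1479] 0.0056 [-0.0069 -0.0836]
2 [0.5047 0.2762 0.153 ] [-0.0045  0.0112] tri [0.5061 0.2699 0.1473] 0.0002 [-0.0038  0.0048]
3 [0.4934 0.353  0.153 ] [-0.0081  0.0888] tri [0.4928 0.3479 0.148 ] 0.0034 [-0.0093  0.0837]
```

Call:
jog_arm(
  deltas=[
    [[0.2, 0.2, 4.3, 0, 0.03], [0.2, 0.2, 6, 0, 0.03], [0.2, 0.3, 6, 0, 0.03], [0.2, 0.3, 6, 0, 0.02], [0.2, 0.3, 6, 0, 0], [0.2, 0.3, 6, -1, 0], [0.2, 0.3, 0.3, -4, 0], [0.2, 0, 0, -4, 0]],
  ],
)

```text
time_s: 17.4
tcp_pos: [0.5112, 0.1826, 0.266]
eef_rot: [180.0, 0.0, 4.2]
contact_force: [-1.1, 0.0, -1.5]
gripper_width: 0.0526
gripper_force: 0.0
```

Call:
jog_arm(
  deltas=[
    [[0.2, 0, 0, 0, 0]],
  ],
)

```text
time_s: 17.52
tcp_pos: [0.5097, 0.1806, 0.2645]
eef_rot: [179.8, 0.3, 4.2]
contact_force: [0.1, -0.5, 0.1]
gripper_width: 0.0527
gripper_force: 0.0
```

Run:
```python
from h import *
b=snap('side','s4.png');st()
cv2.imwrite('pics/s4c.png',cv2.resize(b[170:270,215:305],None,fx=6,fy=6,interpolation=cv2.INTER_CUBIC))
```

```text
{'time_s': 17.575, 'joints': [40.244, 7.298, -14.153, 0.036, -68.693, 53.969], 'tcp_pos': [0.511, 0.181, 0.267], 'eef_rot': [179.889, 0.097, 4.225], 'contact_force': [0.308, 0.048, -0.122], 'gripper_width': 0.053, 'gripper_force': 0.0}
```

View pics/s4c.png

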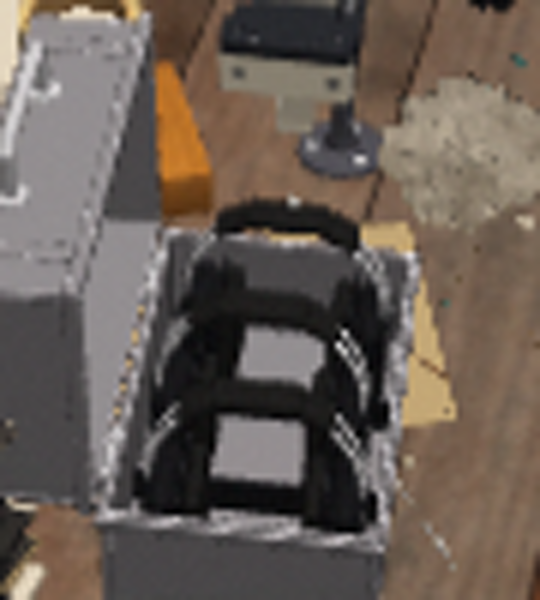

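Finger (295,110) is lined up above the band of muff 1 (287,215), so I descend and grip.

Call:
jog_arm(
  deltas=[
    [[0.2, 0, 0, -4, 0], [0.2, 0, 0, -3, 0], [0.2, 0, 0, -2, 0], [0.2, 0, 0, -1.4, 0], [0.2, 0, 0, 0, 0], [-0.8, 0, 0, 0, 0], [-0.8, 0, 0, 0, 0], [-0.8, 0, 0, 0, 0]],
  ],
  force=30,
)

```text
time_s: 18.58
tcp_pos: [0.5115, 0.1815, 0.1639]
eef_rot: [-180.0, -0.1, 4.4]
contact_force: [0.8, -0.5, 0.3]
gripper_width: 0.0279
gripper_force: 0.0
```

Call:
jog_arm(
  deltas=[
    [[-0.8, 0, 0, 0, 0], [-0.8, 0, 0, 0, 0], [-0.8, 0, 0, 1, 0], [-0.8, 0, 0, 2, 0]],
  ],
)

```text
time_s: 19.08
tcp_pos: [0.5105, 0.1808, 0.1929]
eef_rot: [179.9, 0.1, 4.4]
contact_force: [0.2, -0.4, -3.2]
gripper_width: 0.0235
gripper_force: 30.0
```

Call:
jog_arm(
  deltas=[
    [[-0.8, 0, 0, 4, 0], [-0.8, 0, 0, 5, 0], [-0.8, 0, 0, 5, 0], [-0.8, 0, -2, 2, 0], [-0.8, 0, -4, 0, -0.04], [-0.8, -0.3, -5, 0, -0.04], [-0.8, -0.3, -5, 0, -0.04], [-0.8, -0.3, -5, 0, -0.04]],
  ],
)

```text
time_s: 20.08
tcp_pos: [0.5015, -0.0303, 0.3536]
eef_rot: [180.0, 0.0, -4.9]
contact_force: [0.6, 0.1, -1.0]
gripper_width: 0.0236
gripper_force: 30.0
```

Call:
jog_arm(
  deltas=[
    [[-0.8, -0.3, -5, 0, -0.04], [-0.8, -0.3, -5, 0, -0.04], [-0.8, -0.3, -5, 0, 0], [-0.8, -0.4, -5, 0, 0], [-0.8, -0.4, -5, 0, 0], [-0.8, -0.3, -5, 0, 0], [-0.8, 0, -3, 0, 0], [-0.8, 0, -0.9, 0, 0]],
  ],
)

```text
time_s: 21.08
tcp_pos: [0.4815, -0.3693, 0.3527]
eef_rot: [-180.0, 0.1, -9.5]
contact_force: [0.1, 0.5, -2.6]
gripper_width: 0.0236
gripper_force: 30.0
```

Call:
jog_arm(
  deltas=[
    [[-0.8, 0, 0, 0, 0], [-0.8, 0, 0, 0, 0]],
  ],
)

```text
time_s: 21.32
tcp_pos: [0.4823, -0.3668, 0.3535]
eef_rot: [-180.0, -0.0, -9.3]
contact_force: [-0.0, -0.2, -2.1]
gripper_width: 0.0236
gripper_force: 30.0
```

Run:
```python
from h import *
b=snap('side','s5.png');a=snap('top','t5.png');st();s=r.get_state();print(torail(s['tcp_pos']))
B=cv2.resize(b[90:210,240:340],(500,600),interpolation=cv2.INTER_CUBIC)
cv2.imwrite('pics/s5c.png',B)
```

```text
{'time_s': 21.425, 'joints': [-18.793, 11.251, 1.807, -0.009, -80.526, 99.484], 'tcp_pos': [0.482, -0.367, 0.354], 'eef_rot': [-179.996, -0.031, -9.311], 'contact_force': [0.438, -0.602, -1.778], 'gripper_width': 0.024, 'gripper_force': 29.983}
[ 0.001  -0.0883]
```

View pics/s5c.png

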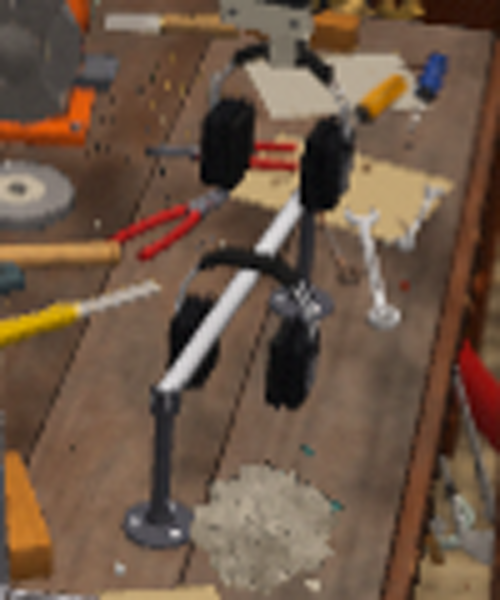

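The muff hangs level in the grip, cups (228,145) and (327,165) either side of the bar line. Lowering it.

Call:
jog_arm(
  deltas=[
    [[-0.8, 0, 0, -3, 0], [-0.8, 0, 0, -4, 0], [-0.8, 0, 0, -4, 0], [-0.8, 0, 0, -3, 0], [-0.8, 0, 0, -2, 0], [-0.8, 0, 0, -1.1, 0], [-0.8, 0, 0, 0, 0]],
  ],
)

```text
time_s: 22.3
tcp_pos: [0.4823, -0.3672, 0.1821]
eef_rot: [-180.0, 0.0, -9.3]
contact_force: [0.8, 0.9, -1.8]
gripper_width: 0.0239
gripper_force: 30.0
```

Call:
jog_arm(
  deltas=[
    [[-0.8, 0, 0, -0.2, 0], [-0.8, 0, 0, -0.1, 0]],
  ],
)

```text
time_s: 22.55
tcp_pos: [0.4826, -0.3678, 0.1801]
eef_rot: [180.0, -0.1, -9.4]
contact_force: [-0.4, -0.5, -1.8]
gripper_width: 0.0239
gripper_force: 30.0
```

Call:
jog_arm(
  deltas=[
    [[-0.8, 0, 0, -0.2, 0], [-0.8, 0, 0, -0.1, 0]],
  ],
)

```text
time_s: 22.8
tcp_pos: [0.4825, -0.3679, 0.1774]
eef_rot: [180.0, -0.1, -9.4]
contact_force: [-1.7, 4.7, 10.3]
gripper_width: 0.0238
gripper_force: 30.0
```

Call:
jog_arm(
  deltas=[
    [[-0.8, 0, 0, -0.1, 0], [-0.8, 0, 0, 0, 0]],
  ],
)

```text
time_s: 23.05
tcp_pos: [0.4826, -0.3679, 0.1774]
eef_rot: [180.0, -0.1, -9.4]
contact_force: [-2.1, 4.3, 10.8]
gripper_width: 0.0234
gripper_force: 30.0
```

Call:
jog_arm(
  deltas=[
    [[-0.3, 0, 0, 0, 0], [-0.1, 0, 0, 0, 0], [-0.1, 0, 0, 0, 0], [-0.1, 0, 0, 2, 0], [-0.1, 0, 0, 5, 0], [0, 0, 0, 5, 0], [0.2, 0.2, 4, 4, 0], [0.2, 0.2, 6, 2, 0.06]],
  ],
)

```text
time_s: 24.05
tcp_pos: [0.4867, -0.2686, 0.357]
eef_rot: [180.0, -0.1, -6.0]
contact_force: [1.5, 1.4, -0.3]
gripper_width: 0.0517
gripper_force: 0.0
```

Call:
jog_arm(
  deltas=[
    [[0.2, 0.2, 6, 0, 0.06], [0.2, 0.2, 6, 0, 0.06], [0.2, 0.2, 6, 0, 0.06], [0.2, 0.2, 6, 0, 0], [0.2, 0, 0, 0, 0]],
  ],
)

```text
time_s: 24.68
tcp_pos: [0.4943, -0.025, 0.355]
eef_rot: [-180.0, -0.0, 4.7]
contact_force: [0.3, 0.5, -0.4]
gripper_width: 0.0528
gripper_force: 0.0
```

```bash
cat >> h.py <<'E'
def dark(im,lo=60): return cv2.cvtColor(im,cv2.COLOR_BGR2HSV)[...,2]<lo
E
python3 - <<'E'
from h import *
b=snap('side','s6.png');a=snap('top','t6.png');st()
B=cv2.resize(b[90:270,220:340],(400,600),interpolation=cv2.INTER_CUBIC)
A=cv2.resize(a[165:240,160:250],(400,333),interpolation=cv2.INTER_CUBIC)
A=np.vstack([A,np.zeros((267,400,3),np.uint8)])
cv2.imwrite('pics/c6.png',np.hstack([B,A]))
E
```

```text
{'time_s': 24.775, 'joints': [19.585, 0.085, -10.65, 0.008, -79.273, 74.902], 'tcp_pos': [0.494, -0.028, 0.355], 'eef_rot': [179.991, 0.005, 4.489], 'contact_force': [0.648, -0.168, -0.198], 'gripper_width': 0.053, 'gripper_force': 0.0}
```

View pics/c6.png

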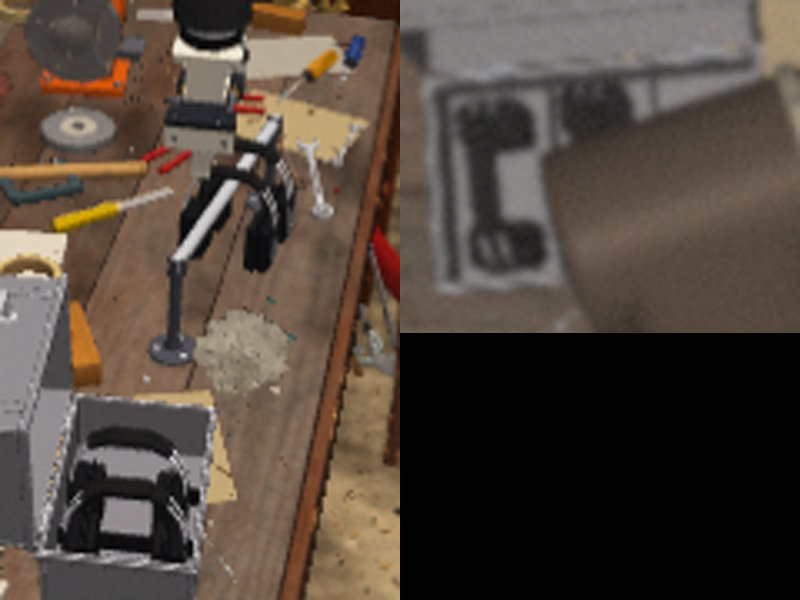

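Muff 1 hangs beside the first pair, and muffs 2 and 3 have not moved. On to muff 2.

Call:
jog_arm(
  deltas=[
    [[0.2, 0.2, 5, 0, 0], [0.2, 0.2, 6, 0, 0], [0.2, 0.2, 6, 0, 0], [0.2, 0.2, 6, 0, 0], [0.2, 0.2, 5, 0, 0], [0.2, 0.2, 1.6, -4, 0], [0.2, 0, 0, -4, 0], [0.2, 0, 0, 0, 0]],
  ],
)

```text
time_s: 25.78
tcp_pos: [0.5056, 0.2653, 0.272]
eef_rot: [179.8, 0.3, 4.3]
contact_force: [1.0, 0.6, 0.2]
gripper_width: 0.0525
gripper_force: 0.0
```

Run:
```python
from h import *
b=snap('side','s7.png');st()
o=cv2.imread('pics/s6.png')
for y0,y1,x0,x1 in ((215,265,235,285),(100,180,270,310)):
    d=np.abs(b[y0:y1,x0:x1].astype(int)-o[y0:y1,x0:x1]).max(2); print((d>40).sum())
```

```text
{'time_s': 25.825, 'joints': [47.297, 9.97, -9.923, 0.035, -70.26, 46.961], 'tcp_pos': [0.507, 0.266, 0.275], 'eef_rot': [179.871, 0.09, 4.269], 'contact_force': [0.174, -0.175, 0.013], 'gripper_width': 0.052, 'gripper_force': 0.0}
0
1240
```

Call:
jog_arm(
  deltas=[
    [[0.2, 0, 0.3, -4, 0], [0.2, 0, 0, -4, 0], [0.2, 0, 0, -2, 0], [0.2, 0, 0, -1.2, 0], [0.2, 0, 0, 0, 0], [-0.8, 0, 0, 0, 0], [-0.8, 0, 0, 0, 0], [-0.8, 0, 0, 0, 0]],
  ],
)

```text
time_s: 26.82
tcp_pos: [0.5064, 0.2708, 0.1637]
eef_rot: [-180.0, -0.0, 4.4]
contact_force: [-0.7, 0.4, -0.0]
gripper_width: 0.028
gripper_force: 0.0
```

Call:
jog_arm(
  deltas=[
    [[-0.8, 0, 0, 0, 0], [-0.8, 0, 0, 0, 0]],
  ],
)

```text
time_s: 27.08
tcp_pos: [0.5064, 0.2709, 0.1635]
eef_rot: [-180.0, -0.0, 4.4]
contact_force: [-1.7, 1.1, 3.7]
gripper_width: 0.0237
gripper_force: 30.0
```

Call:
jog_arm(
  deltas=[
    [[-0.8, 0, 0, 1, 0], [-0.8, 0, 0, 3, 0]],
  ],
)

```text
time_s: 27.32
tcp_pos: [0.5049, 0.2695, 0.2017]
eef_rot: [179.8, 0.2, 4.3]
contact_force: [0.3, 0.6, -1.8]
gripper_width: 0.0233
gripper_force: 30.0
```

Call:
jog_arm(
  deltas=[
    [[-0.8, 0, 0, 5, 0], [-0.8, 0, 0, 5, 0], [-0.8, 0, 0, 5, 0], [-0.8, 0, -3, 0, 0], [-0.8, 0, -5, 0, -0.04], [-0.8, 0, -5, 0, -0.04], [-0.8, 0, -5, 0, -0.04], [-0.8, 0, -5, 0, -0.04]],
  ],
)

```text
time_s: 28.32
tcp_pos: [0.5055, 0.0389, 0.3531]
eef_rot: [180.0, 0.0, -4.9]
contact_force: [0.9, -0.3, -3.4]
gripper_width: 0.0235
gripper_force: 30.0
```

Call:
jog_arm(
  deltas=[
    [[-0.8, 0, -5, 0, -0.04], [-0.8, 0, -5, 0, -0.04], [-0.8, 0, -5, 0, 0], [-0.8, 0, -5, 0, 0], [-0.8, 0, -3.5, 0, 0], [-0.8, 0, -1.5, 0, 0], [-0.8, 0, 0, 0, 0], [-0.8, 0, 0, 0, 0]],
  ],
)

```text
time_s: 29.32
tcp_pos: [0.5062, -0.2087, 0.353]
eef_rot: [-180.0, 0.0, -9.4]
contact_force: [0.1, 0.9, -3.0]
gripper_width: 0.0235
gripper_force: 30.0
```

Run:
```python
from h import *
snap('side','s8.png');a=snap('top','t8.png');st();s=r.get_state();print(torail(s['tcp_pos']))
```

```text
{'time_s': 29.425, 'joints': [-1.891, 5.457, -5.163, -0.01, -79.376, 82.575], 'tcp_pos': [0.506, -0.209, 0.353], 'eef_rot': [-179.99, -0.004, -9.318], 'contact_force': [-0.307, 0.152, -2.366], 'gripper_width': 0.023, 'gripper_force': 29.993}
[-0.0016  0.0717]
```

Call:
jog_arm(
  deltas=[
    [[-0.8, 0.1, -0.4, -3, 0], [-0.8, 0, 0, -4, 0], [-0.8, 0, 0, -4, 0], [-0.8, 0, 0, -3, 0], [-0.8, 0, 0, -2, 0], [-0.8, 0, 0, -1.1, 0], [-0.8, 0, 0, -0.2, 0], [-0.8, 0, 0, 0, 0]],
  ],
)

```text
time_s: 30.42
tcp_pos: [0.5078, -0.2133, 0.1808]
eef_rot: [180.0, -0.1, -9.4]
contact_force: [0.5, -1.2, -2.4]
gripper_width: 0.0236
gripper_force: 30.0
```

Call:
jog_arm(
  deltas=[
    [[-0.8, 0, 0, -0.2, 0], [-0.8, 0, 0, 0, 0]],
  ],
)

```text
time_s: 30.68
tcp_pos: [0.5073, -0.2135, 0.1784]
eef_rot: [-180.0, -0.0, -9.4]
contact_force: [-0.6, -0.3, -3.5]
gripper_width: 0.0235
gripper_force: 30.0
```

Call:
jog_arm(
  deltas=[
    [[-0.8, 0, 0, -0.15, 0], [-0.8, 0, 0, 0, 0]],
  ],
)

```text
time_s: 30.92
tcp_pos: [0.5075, -0.2136, 0.1773]
eef_rot: [180.0, -0.1, -9.4]
contact_force: [-1.2, 0.8, 3.1]
gripper_width: 0.0235
gripper_force: 30.0
```

Call:
jog_arm(
  deltas=[
    [[-0.3, 0, 0, 0, 0], [-0.1, 0, 0, 0, 0], [-0.1, 0, 0, 0, 0], [-0.1, 0, 0, 2, 0], [-0.1, 0, 0, 5, 0], [0, 0, 0, 5, 0], [0.2, 0, 4, 4, 0], [0.2, 0, 5, 2, 0.06]],
  ],
)

```text
time_s: 31.92
tcp_pos: [0.5077, -0.1232, 0.359]
eef_rot: [-180.0, -0.2, -6.0]
contact_force: [0.5, 1.0, -0.6]
gripper_width: 0.0519
gripper_force: 0.0
```

Call:
jog_arm(
  deltas=[
    [[0.2, -0.1, 5, 0, 0.06], [0.2, -0.1, 5, 0, 0.06], [0.2, -0.2, 6, 0, 0.06], [0.2, -0.2, 6, 0, 0.04], [0.2, -0.2, 6, 0, 0], [0.2, 0, 0, 0, 0]],
  ],
)

```text
time_s: 32.67
tcp_pos: [0.4989, 0.1601, 0.356]
eef_rot: [180.0, 0.0, 6.9]
contact_force: [-0.1, -0.6, 0.3]
gripper_width: 0.0523
gripper_force: 0.0
```

Run:
```python
from h import *
b=snap('side','s9.png');st()
o=cv2.imread('pics/s3.png')
for y0,y1,x0,x1 in ((228,262,238,282),):
    d=np.abs(b[y0:y1,x0:x1].astype(int)-o[y0:y1,x0:x1]).max(2); print((d>50).sum())
B=cv2.resize(b[90:270,220:340],(400,600),interpolation=cv2.INTER_CUBIC)
cv2.imwrite('pics/c9.png',B)
```

```text
{'time_s': 32.725, 'joints': [39.099, 3.004, -7.487, -0.005, -79.556, 57.75], 'tcp_pos': [0.499, 0.158, 0.356], 'eef_rot': [179.98, 0.042, 6.848], 'contact_force': [-1.046, -0.064, 0.428], 'gripper_width': 0.053, 'gripper_force': 0.0}
240
```

View pics/c9.png

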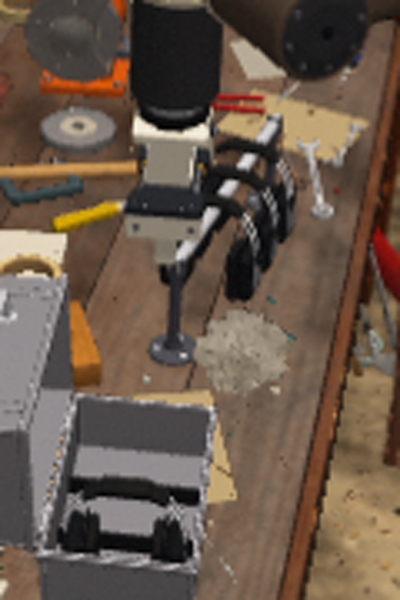

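Three pairs hang on the bar, and muff 3 still stands in its bay with its band at (127,487).

Call:
jog_arm(
  deltas=[
    [[0.2, -0.1, 5, 0, 0], [0.2, -0.2, 6, 0, 0], [0.2, -0.2, 6, 0, 0], [0.2, -0.1, 1.9, -4, 0], [0.2, 0, 0, -5, 0], [0.2, 0, 0, 0, 0], [0.2, 0, 0, 0, 0]],
  ],
)

```text
time_s: 33.6
tcp_pos: [0.4945, 0.3452, 0.2688]
eef_rot: [-180.0, -0.1, 6.6]
contact_force: [0.8, 0.5, 0.4]
gripper_width: 0.0525
gripper_force: 0.0
```

Run:
```python
from h import *
b=snap('side','s10.png');st()
o=cv2.imread('pics/s9.png')
m=lambda im:dark(im,50)[225:262,236:284]
print(m(b).sum(),m(o).sum(),(m(b)^m(o)).sum())
ys,xs=np.nonzero(dark(b,50)[228:240,240:282]);print(xs.mean()+240,ys.mean()+228,xs.min()+240,xs.max()+240)
```

```text
{'time_s': 33.65, 'joints': [53.509, 12.91, -6.885, 0.064, -70.003, 43.085], 'tcp_pos': [0.495, 0.346, 0.269], 'eef_rot': [-179.894, -0.182, 6.616], 'contact_force': [-0.577, -0.495, -0.5], 'gripper_width': 0.053, 'gripper_force': 0.0}
537 540 3
257.8941798941799 236.4973544973545 240 279
```

Call:
jog_arm(
  deltas=[
    [[0.2, -0.1, 0.2, -4, 0], [0.2, 0, 0, -3, 0], [0.2, 0, 0, -2, 0], [0.2, 0, 0, -1.6, 0], [0.2, 0, 0, 0, 0], [-0.8, 0, 0, 0, 0], [-0.8, 0, 0, 0, 0], [-0.8, 0, 0, 0, 0]],
  ],
)

```text
time_s: 34.65
tcp_pos: [0.4925, 0.3479, 0.1613]
eef_rot: [-179.9, -0.1, 6.7]
contact_force: [-0.4, 1.3, 1.4]
gripper_width: 0.028
gripper_force: 0.4
```

Call:
jog_arm(
  deltas=[
    [[-0.8, 0, 0, 0, 0], [-0.8, 0, 0, 0, 0]],
  ],
)

```text
time_s: 34.9
tcp_pos: [0.4925, 0.348, 0.1611]
eef_rot: [-180.0, -0.1, 6.7]
contact_force: [-1.4, 1.5, 3.9]
gripper_width: 0.0234
gripper_force: 29.9
```

Call:
jog_arm(
  deltas=[
    [[-0.8, 0, 0, 1, 0], [-0.8, 0, 0, 3, 0]],
  ],
)

```text
time_s: 35.15
tcp_pos: [0.4909, 0.3462, 0.199]
eef_rot: [179.8, 0.3, 6.6]
contact_force: [0.7, 1.3, -1.9]
gripper_width: 0.0236
gripper_force: 29.9
```

Call:
jog_arm(
  deltas=[
    [[-0.8, 0, 0, 5, 0], [-0.8, 0, 0, 5, 0], [-0.8, 0, 0, 5, 0], [-0.8, 0, -3, 0, 0], [-0.8, 0.3, -5, 0, -0.05], [-0.8, 0.3, -5, 0, -0.05], [-0.8, 0.4, -5, 0, -0.05], [-0.8, 0.4, -5, 0, -0.05]],
  ],
)

```text
time_s: 36.15
tcp_pos: [0.5049, 0.115, 0.3494]
eef_rot: [179.9, 0.1, -4.9]
contact_force: [1.3, -0.2, -3.8]
gripper_width: 0.0237
gripper_force: 29.9
```

Call:
jog_arm(
  deltas=[
    [[-0.8, 0.4, -5, 0, -0.04], [-0.8, 0.4, -5, 0, -0.04], [-0.8, 0.3, -5, 0, 0], [-0.8, 0.3, -5, 0, 0], [-0.8, 0, -4, 0, 0], [-0.8, 0, -1.5, 0, 0], [-0.8, 0, 0, 0, 0], [-0.8, 0, 0, 0, 0]],
  ],
)

```text
time_s: 37.15
tcp_pos: [0.5198, -0.1369, 0.3501]
eef_rot: [-180.0, 0.1, -9.4]
contact_force: [0.4, 0.9, -2.0]
gripper_width: 0.0238
gripper_force: 29.9
```

Run:
```python
from h import *
snap('side','s11.png');st();s=r.get_state();print(torail(s['tcp_pos']), R0+.141*RY-np.array(s['tcp_pos'])[:2])
```

```text
{'time_s': 37.2, 'joints': [6.156, 4.536, -6.547, -0.021, -78.942, 74.506], 'tcp_pos': [0.52, -0.137, 0.35], 'eef_rot': [-179.987, 0.029, -9.341], 'contact_force': [0.127, 0.304, -3.062], 'gripper_width': 0.024, 'gripper_force': 29.891}
[1.000e-04 1.448e-01] [-0.00075144 -0.00374383]
```

Call:
jog_arm(
  deltas=[
    [[-0.8, 0, -0.4, -3, 0], [-0.8, 0, 0, -4, 0], [-0.8, 0, 0, -4, 0], [-0.8, 0, 0, -3, 0], [-0.8, 0, 0, -2, 0], [-0.8, 0, 0, -1.0, 0], [-0.8, 0, 0, -0.2, 0], [-0.8, 0, 0, 0, 0]],
  ],
)

```text
time_s: 38.2
tcp_pos: [0.5208, -0.1412, 0.1793]
eef_rot: [-180.0, -0.1, -9.4]
contact_force: [0.6, -0.6, -2.6]
gripper_width: 0.0235
gripper_force: 29.9
```

Call:
jog_arm(
  deltas=[
    [[-0.8, 0, 0, -0.2, 0], [-0.8, 0, 0, 0, 0]],
  ],
)

```text
time_s: 38.45
tcp_pos: [0.5203, -0.1414, 0.1769]
eef_rot: [-180.0, -0.0, -9.4]
contact_force: [-0.3, 0.3, -1.8]
gripper_width: 0.0236
gripper_force: 29.9
```

Call:
jog_arm(
  deltas=[
    [[-0.8, 0, 0, -0.15, 0], [-0.8, 0, 0, 0, 0]],
  ],
)

```text
time_s: 38.7
tcp_pos: [0.5201, -0.1415, 0.175]
eef_rot: [-180.0, 0.0, -9.4]
contact_force: [0.1, -0.4, -2.7]
gripper_width: 0.0236
gripper_force: 29.9
```

Call:
jog_arm(
  deltas=[
    [[-0.8, 0, 0, -0.1, 0], [-0.8, 0, 0, 0, 0]],
  ],
)

```text
time_s: 38.95
tcp_pos: [0.5203, -0.1415, 0.1745]
eef_rot: [180.0, -0.0, -9.4]
contact_force: [-2.5, 0.4, 3.0]
gripper_width: 0.0234
gripper_force: 29.9
```

Call:
jog_arm(
  deltas=[
    [[-0.3, 0, 0, 0, 0], [-0.1, 0, 0, 0, 0], [-0.1, 0, 0, 0, 0], [-0.1, 0, 0, 2, 0], [-0.1, 0, 0, 5, 0], [-0.1, 0, 0, 5, 0], [-0.4, 0, 2, 5, -0.1], [-0.4, 0, 4, 1.5, -0.17]],
  ],
)

```text
time_s: 39.95
tcp_pos: [0.5212, -0.0817, 0.3626]
eef_rot: [-179.9, -0.3, -25.2]
contact_force: [1.4, -0.3, -1.0]
gripper_width: 0.0277
gripper_force: 0.0
```

Call:
jog_arm(
  deltas=[
    [[-0.4, 1, 4, 0, -0.17], [-0.4, 2, 4, 0, -0.17], [-0.4, 2, 4, 0, -0.17], [-0.4, 2, 4, 0, -0.17], [-0.4, 2, 4, 0, -0.17], [-0.4, 2, 4, 0, -0.17], [-0.4, 1, 4, 0, 0], [-0.4, 0, 0, 0, 0]],
  ],
)

```text
time_s: 40.95
tcp_pos: [0.6405, 0.2012, 0.3571]
eef_rot: [179.9, -0.0, -83.2]
contact_force: [0.1, 0.0, -0.4]
gripper_width: 0.0263
gripper_force: 0.0
```

Run:
```python
from h import *
b=snap('side','s12.png');a=snap('top','t12.png');st()
B=cv2.resize(b[100:270,220:340],(424,600),interpolation=cv2.INTER_CUBIC)
A=cv2.resize(a[155:245,250:430],(376,188),interpolation=cv2.INTER_CUBIC)
A=np.vstack([A,np.zeros((412,376,3),np.uint8)])
cv2.imwrite('pics/c12.png',np.hstack([B,A]))
```

```text
{'time_s': 41.05, 'joints': [33.884, 17.648, 10.872, 0.0, -83.291, -27.133], 'tcp_pos': [0.64, 0.199, 0.358], 'eef_rot': [179.941, -0.031, -83.249], 'contact_force': [0.063, -0.079, 0.968], 'gripper_width': 0.026, 'gripper_force': 0.0}
```

View pics/c12.png

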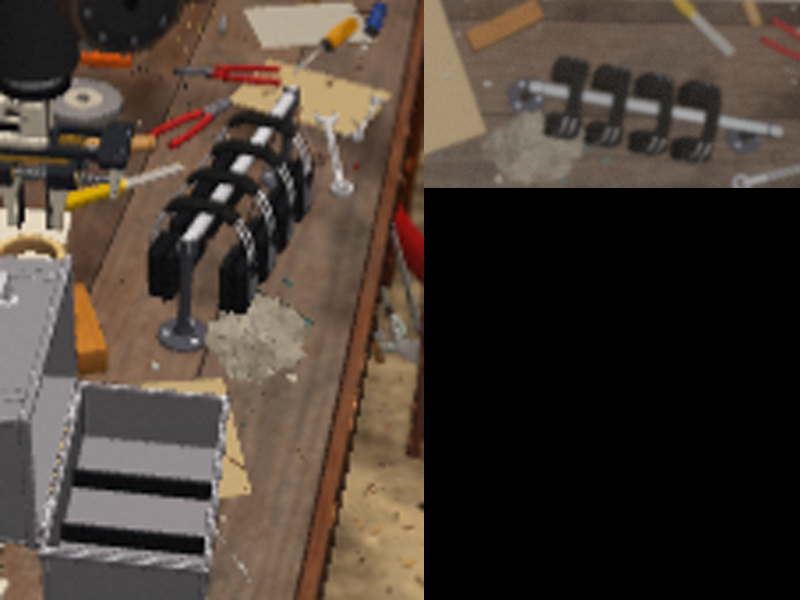

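Four pairs hang at (570,95), (610,105), (650,115) and (695,120), the case is empty and the offcut lies flat at (505,25). Now I grip the handle to close the lid.

Call:
jog_arm(
  deltas=[
    [[-0.4, 1, 4, 0, -0.02], [-0.4, 1, 3.9, 0, 0], [-0.4, 0, 0, 0, 0], [-0.4, 0, 0, 0, 0]],
  ],
)

```text
time_s: 41.55
tcp_pos: [0.6602, 0.2766, 0.3593]
eef_rot: [-180.0, -0.0, -84.5]
contact_force: [-0.9, 0.9, -0.2]
gripper_width: 0.0262
gripper_force: 0.0
```

Call:
jog_arm(
  deltas=[
    [[-0.4, 0, 0, -2, 0], [-0.4, 0, 0, -2, 0], [-0.4, 0, 0, -1, 0], [-0.4, 0, 0, 0, 0]],
  ],
)

```text
time_s: 42.05
tcp_pos: [0.6601, 0.2766, 0.3091]
eef_rot: [180.0, -0.0, -84.5]
contact_force: [-0.1, -0.6, 0.1]
gripper_width: 0.0265
gripper_force: 0.0
```

Call:
jog_arm(
  deltas=[
    [[-0.4, 0, 0, -1, 0], [-0.4, 0, 0, -0.25, 0], [-0.4, 0, 0, 0, 0], [-1, 0, 0, 0, 0], [-1, 0, 0, 0, 0], [-1, 0, 0, 0, 0]],
  ],
  force=15,
)

```text
time_s: 42.8
tcp_pos: [0.6605, 0.2777, 0.2968]
eef_rot: [-180.0, 0.0, -84.4]
contact_force: [1.7, 0.7, 0.5]
gripper_width: 0.0091
gripper_force: 15.0
```

Call:
jog_arm(
  deltas=[
    [[-1, -0.6, -0.06, 0.15, 0], [-1, -0.93, -0.1, 0.23, 0], [-1, -0.94, -0.1, 0.2, 0], [-1, -0.95, -0.1, 0.14, 0], [-1, -0.95, -0.1, 0.1, 0], [-1, -0.95, -0.1, 0.05, 0], [-1, -0.96, -0.1, 0.02, 0], [-1, -0.96, -0.1, -0.02, 0]],
  ],
)

```text
time_s: 43.8
tcp_pos: [0.587, 0.2698, 0.3051]
eef_rot: [180.0, -0.0, -84.4]
contact_force: [0.9, 0.8, 1.8]
gripper_width: 0.009
gripper_force: 15.0
```

Call:
jog_arm(
  deltas=[
    [[-1, -0.95, -0.1, -0.05, 0], [-1, -0.95, -0.1, -0.1, 0], [-1, -0.95, -0.1, -0.14, 0], [-1, -0.94, -0.1, -0.18, 0], [-1, -0.93, -0.09, -0.22, 0], [-1, -0.92, -0.09, -0.26, 0], [-1, -0.9, -0.09, -0.3, 0], [-1, -0.88, -0.09, -0.35, 0]],
  ],
)

```text
time_s: 44.8
tcp_pos: [0.5129, 0.2621, 0.2889]
eef_rot: [180.0, -0.0, -84.4]
contact_force: [0.7, -1.3, -1.2]
gripper_width: 0.0091
gripper_force: 15.0
```

Call:
jog_arm(
  deltas=[
    [[-1, -0.87, -0.09, -0.38, 0], [-1, -0.85, -0.09, -0.43, 0], [-1, -0.84, -0.09, -0.46, 0], [-1, -0.82, -0.08, -0.5, 0], [-1, -0.8, -0.08, -0.53, 0], [-1, -0.77, -0.08, -0.58, 0], [-1, -0.75, -0.08, -0.6, 0], [-1, -0.73, -0.07, -0.63, 0]],
  ],
)

```text
time_s: 45.8
tcp_pos: [0.4488, 0.2556, 0.2477]
eef_rot: [180.0, -0.0, -84.4]
contact_force: [0.3, -2.5, -1.0]
gripper_width: 0.009
gripper_force: 15.0
```

Call:
jog_arm(
  deltas=[
    [[-1, -0.7, -0.07, -0.65, 0], [-1, -0.65, -0.07, -0.7, 0], [-1, -0.63, -0.06, -0.72, 0], [-1, -0.6, -0.06, -0.74, 0], [-1, -0.58, -0.06, -0.76, 0], [-1, -0.55, -0.05, -0.8, 0], [-1, -0.5, -0.05, -0.82, 0], [-1, 0, 0, 0, 0]],
  ],
)

```text
time_s: 46.8
tcp_pos: [0.4069, 0.2514, 0.1956]
eef_rot: [180.0, -0.0, -84.4]
contact_force: [3.7, -1.8, -3.6]
gripper_width: 0.0094
gripper_force: 15.0
```

Call:
jog_arm(
  deltas=[
    [[-1, -0.45, -0.05, -0.85, 0], [-1, -0.44, -0.04, -0.85, 0], [-1, -0.37, -0.04, -0.88, 0], [-1, -0.36, -0.04, -0.9, 0], [-1, -0.3, -0.03, -0.9, 0], [-1, -0.2, -0.02, -0.55, 0], [-1, 0, 0, 0, 0]],
  ],
)

```text
time_s: 47.68
tcp_pos: [0.3862, 0.2492, 0.1463]
eef_rot: [-180.0, -0.0, -84.4]
contact_force: [5.8, -4.8, -4.5]
gripper_width: 0.0091
gripper_force: 15.0
```

Call:
jog_arm(
  deltas=[
    [[-1, -0.1, 0, -0.2, 0], [-1, 0, 0, -0.1, 0], [-1, 0, 0, 0, 0]],
  ],
)

```text
time_s: 48.05
tcp_pos: [0.3859, 0.2493, 0.145]
eef_rot: [-179.9, -0.0, -84.4]
contact_force: [3.9, -8.2, 9.8]
gripper_width: 0.0094
gripper_force: 15.0
```

Call:
jog_arm(
  deltas=[
    [[-1, 0, 0, -0.15, 0], [-1, 0, 0, 0, 0]],
  ],
)

```text
time_s: 48.3
tcp_pos: [0.3859, 0.2497, 0.1443]
eef_rot: [-179.9, 0.0, -84.4]
contact_force: [-0.8, -8.2, 18.4]
gripper_width: 0.0092
gripper_force: 15.0
```

Call:
jog_arm(
  deltas=[
    [[-0.4, 0, 0, 0.2, 0], [-0.4, 0, 0, 0, 0], [-0.4, 0, 0, 0, 0], [-0.4, 0, 0, 2, 0], [-0.4, 0, 0, 4, 0], [-0.4, 0, 0, 6, 0], [-0.4, 0, -4, 6, 0], [-0.4, 2, -6, 2, 0]],
  ],
)

```text
time_s: 49.3
tcp_pos: [0.4045, 0.1589, 0.3386]
eef_rot: [-179.7, 0.2, -84.2]
contact_force: [1.3, 0.3, -0.1]
gripper_width: 0.0266
gripper_force: 0.0
```

Call:
jog_arm(
  deltas=[
    [[-0.4, 2, -5, 0, 0], [-0.4, 2, -5, 0, 0], [-0.4, 0, -3, 0, 0], [-0.4, 0, 0, 0, 0]],
  ],
)

```text
time_s: 49.8
tcp_pos: [0.4438, 0.0266, 0.335]
eef_rot: [180.0, 0.0, -84.6]
contact_force: [0.3, -0.2, -1.1]
gripper_width: 0.0263
gripper_force: 0.0
```

Run:
```python
from h import *
b=snap('side','s13.png');a=snap('top','t13.png');st()
o=cv2.imread('pics/s0.png')
d=np.abs(b[190:275,228:300].astype(int)-o[190:275,228:300]).max(2)>40
print('case diff',d.sum(),'offcut px area',(np.argwhere(d).min(0)+[190,228]),(np.argwhere(d).max(0)+[190,228]))
p=cv2.imread('pics/s12.png');d=np.abs(b[100:200,255:310].astype(int)-p[100:200,255:310]).max(2)>40;print('rail diff',d.sum(), np.abs(b[175:208,238:252].astype(int)-p[175:208,238:252]).max())
P=np.zeros((384,512),bool);h=cv2.cvtColor(a,cv2.COLOR_BGR2HSV);P[150:200,245:310]=1
m=P&(h[...,0]<20)&(h[...,1]>130)&(h[...,2]>100)
q=np.array([onz('top',*c[0],.038)[:2] for c in big(m)],np.float32);print(cv2.minAreaRect(q))
```

```text
{'time_s': 49.9, 'joints': [29.163, -4.801, -17.779, -0.015, -77.023, -23.656], 'tcp_pos': [0.444, 0.028, 0.335], 'eef_rot': [179.994, 0.013, -84.496], 'contact_force': [-0.458, -0.201, -0.406], 'gripper_width': 0.026, 'gripper_force': 0.0}
case diff 463 offcut px area [190 237] [234 271]
rail diff 1377 128
((0.6550745368003845, -0.03511344641447067), (0.03538578748703003, 0.13734178245067596), 27.66551971435547)
```

The offcut has been knocked about 5 cm along the bench but still lies flat and free. I'll move the arm clear and check the rail numerically.

Call:
jog_arm(
  deltas=[
    [[-0.4, 0, 5, 1, 0], [-0.4, 0, 5, 0, 0], [-0.4, 0, 5, 0, 0], [-0.4, 0, 5, 0, 0], [-0.4, 0, 0, 0, 0]],
  ],
)

```text
time_s: 50.52
tcp_pos: [0.4432, 0.2321, 0.3444]
eef_rot: [179.9, -0.0, -84.2]
contact_force: [-0.2, -0.3, -0.1]
gripper_width: 0.0263
gripper_force: 0.0
```

Run:
```python
from h import *
b=snap('side','s14.png');a=snap('top','t14.png');st()
def D(x,y,y0,y1,x0,x1): return (np.abs(x[y0:y1,x0:x1].astype(int)-y[y0:y1,x0:x1]).max(2)>40)
t=cv2.imread('pics/t12.png');p=cv2.imread('pics/s12.png');o=cv2.imread('pics/s0.png')
d=D(a,t,170,245,285,430);print('rail top diff',d.sum());d=D(b,p,100,200,260,312);print('rail side diff',d.sum())
d=D(b,o,205,275,228,290);print('case side diff',d.sum());w=np.argwhere(d);print(w.min(0)+[205,228],w.max(0)+[205,228]) if len(w) else 0
d=D(a,cv2.imread('pics/t0.png'),200,240,110,150);print('white',d.sum())
print(D(a,t,170,245,285,430).any(0).nonzero()[0][:5])
```

```text
{'time_s': 50.625, 'joints': [49.963, 0.738, -11.267, -0.007, -78.045, -44.249], 'tcp_pos': [0.443, 0.23, 0.345], 'eef_rot': [179.959, -0.03, -84.287], 'contact_force': [-0.969, 0.323, 0.627], 'gripper_width': 0.026, 'gripper_force': 0.0}
rail top diff 0
rail side diff 1988
case side diff 393
[205 252] [234 271]
white 38
[]
```

```bash
python3 -c "
from plant import r
print(r.close_job())"
```

```text
the job is handed in; nothing more can be done
None
```

Job handed in after about 51 s: all three pairs hang on the bar beside the first, and the lid was lowered shut by hand. The offcut lies flat on the bench; something knocked it about 5 cm during the run, so I left it where it stayed flat and clear.

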